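# Hang the gear guard door on its lift-off hinge pins and shut it

### The job

Put the yellow guard door back on the green gear housing: with the door standing well open, lower both hinge knuckles together onto the two upright pins until they rest fully home, feeling for the pins gently and never forcing or dropping the door. Then swing the door shut against its rubber seal and leave it hanging there. Leave the other things on the bench alone.

Things in the scene. Friction and masses are not known exactly. Their poses are not given: they have to be found in the camera images.
- housing: Fixed green steel gear housing, 180 mm deep (x), 274 wide, 200 high, open in front. Origin at bench level under the nominal hinge axis; x points into it, y to its hinge (left) side. Hinge jamb at y = 25 to 62 mm, latch jamb at y = -197 to -212; base plate 6 mm thick. The shut door fills the opening, outer face at x = -18 mm. It opens clockwise seen from above, free edge toward -x, to about 90 degrees.
- hinge_low (a point): Nominal foot of the lower pin: top of the lower of two steel arms (25 mm wide, 8 thick) on a strip on the hinge jamb, 45 mm above the bench. Axes as the housing's. On each arm stands a pin, 10 mm diameter, 24 long, its last 2 mm tapering to a flat 8.5 mm tip. The strip is bolted tight in slots: both pins together really stand up to 8 mm from here along +y or -y, not measured; find them by feel.
- hinge_high (a point): Nominal foot of the upper pin, straight above hinge_low: top of the upper arm, 135 mm above the bench (tip at 159). Same pin and same unmeasured shift along y. Axes as the housing's. The lower knuckle must pass sideways in under this arm: bring the door in level with its underside 41 to 75 mm above the bench, then lower. Fully home the knuckles rest on the arms, the door's underside 15 mm up.
- seal (a point): Middle of the rubber seal's front face on the latch side (16 x 150 mm), 18 mm into the housing: the shut door's back rests on it. Axes as the housing's.
- keeper (a point): Middle of the underside of the steel keeper tab, 48 mm (x) by 56 mm (y), 6 thick, 185 mm above the bench. It overhangs the shut door's free top corner, so the door can be hung only while open. Axes as the housing's.
- door_grip (a point): Centre of the black lifting block (22 mm x, 52 y, 38 high) on top of the loose yellow door, 179 mm above its underside. Axes: x from outer to inner face, y to the hinge edge, z up; parallel to the housing's when shut. Door about 0.45 kg, upright on the bench at the start; frame 36 mm deep (x), 150 wide (y), 160 high, centred under the block, clear window.
- door_knuckle (a point): On the knuckle axis at the lower end of the lower of two steel knuckles on the door's hinge edge, 30 mm above the door's underside; the upper one starts 120 mm above it. Tubes 24 mm outside, 12 inside, 20 long, open at both ends. Their axis is at mid depth (x = 0), 100 mm toward the hinge edge (+y) from the block's centre. Axes as door_grip. Fully home it is 45 mm above the bench.
- door_edge (a point): Middle of the door's free edge, at mid depth, 75 mm from the block's centre away from the hinge, 80 mm above the underside. Axes as door_grip. With the door shut it lies at x = 0, y about -175 (shifted with the pins), z = 95 mm of the housing.
- paste_tin: Bystander: round yellow tin with a grey lid, 72 mm diameter, 49 mm high; origin at the centre of its underside.
- tape_measure: Bystander: yellow and black tape measure standing, 32 x 82 x 66 mm; origin at the centre of its underside.
- magnet_red: Bystander: red and silver triangular welding magnet lying flat, 68 x 90 x 19 mm; origin at the centre of its underside.

How it is judged:
By the outcome, as a careful person would: the job done as asked, in the order asked, and still so for the second after the job is handed in, with the robot touching nothing.
It also fails if it takes over 72 s, if anything falls off the work surface, if the arm or the gripper's body presses on something with over 40 N, if the wrist force passes 120 N, or if a joint passes its speed limit or range.

### The arm

A 6-joint arm with a two-finger parallel gripper is mounted at the origin on the work surface; the furniture and walls round the work are solid. World frame = base frame: x ahead of the robot, y to its left, z up, the work surface at z = 0. Lengths are in m, angles in degrees, forces in N, time in s.
With the tool pointing down it reaches from about 0.375 to 0.9 m from the base axis. Payload 3.1 kg.
Tool frame: the origin (TCP) lies at the very end of the fingers, on their centre line; the grasp point (between the pads) lies bot.grip_point_offset behind it (bot.grip_point_offset is the distance from the TCP to the grasp point, in m); z points along the fingers, y is the line along which they close (so a half turn about z gives the same grasp; the last joint's range is limited). The gripper opens to 87 mm and grips with 3 to 60 N. Pads are 19 mm wide; open, the fingers measure 117 mm over their backs; the gripper's body (75 mm by 190 mm) begins 51 mm behind the grasp point.
Start: joints at [61.793, 30.224, 82.088, -0, 67.689, -10.227], TCP at [0.193, 0.594, 0.223] pointing down, gripper open.
Joint ranges: [-176.69, 176.69], [-43.24, 126.21], [12.49, 139.97], [-82, 262], [0, 151.66], [-163.58, 163.58]. Speed limits (degrees/s): [159.86, 159.86, 180, 180, 180, 180].

### API

Orientations are given as a 3x3 rotation matrix whose columns are the frame's x, y, z axes.
In Python, from rig import bot, viewer, ticket gives the robot as it stands.
- The arm moves only by the tool servo_tool, never from a script. Its argument "targets" is a list of rows, each an object with "offset": the shift along the tool's x, y, z in m, a list of three; "dr": the turn, a rotation vector about the tool's x, y, z in degrees, a list of three. In form: [{"offset": [x, y, z], "dr": [ax, ay, az]}, ...]. A call has 1 to 20 rows; each row is the pose to reach, as a shift and turn from the pose commanded when the call began, along the tool's axes at that moment; what a row does not reach only later rows make up. A row lasts 1/12 s, in which the tool goes at most 41.7 mm and 7.16 degrees, less where a joint would pass 70% of its speed; a pose out of reach is approached as far as the arm can. A call with a gripper value outside its range is refused whole. "gripper" is the gripper command: -1 is fully open, 1 is shut, values between are in proportion, set as the call begins (left out, the last holds). The fingers move at their own pace and stop on an object; the grip force is fixed at half the most. Time passes only in rows, so rows that repeat a pose let the fingers close. It gives the time, the measured TCP pose, the force, the opening and the grip force at its end, in the units of the state.
- bot.read_state(): the state, without advancing time (a new reading comes with each control period).
- viewer.capture(name): name is "scene" or "top"; returns a dict with "color" (480x640x3 uint8, red, green, blue), "camera_matrix" (3x3 intrinsics, pixels), "R" (3x3) and "t" (3): a world point X has camera coordinates R X + t. Camera axes: x right, y down, z forward; pixel columns grow to the right and rows downward; lengths in m; the calibration is good to about 2 mm. A picture is of the moment at which its call begins. There is no depth.
- ticket.hand_in(): hands the job in; it is judged then, once.
The state is a dict: "time_s": time; "joint_positions": joint angles; "qvel": joint speeds; "tau": joint torques, N m; "position": TCP position; "tcp_rot": TCP orientation; "force": force on the tool from outside, world axes, zero at the start; "moment": the same for the moment, N m; "opening": opening from 0.0 (shut) to 1.0 (fully open); "grasp_force": force on a finger pad.
Only numpy, scipy, OpenCV 4.12 (cv2) and the standard library are available. Lean on these libraries where they do the work, as an engineer would, in place of code of your own. Each camera call takes 0.05 s, during which the arm holds its last target. There are 200 camera calls.

## Working session

There is one attempt and no reset: what is moved stays moved. The work goes in short steps, Python scripts to look and compute and a tool call to move; the robot and the scene stay as the last step left them, time stands still between calls to the robot, and variables do not carry over. Pictures are saved under pics/ and viewed, at most 10 in all, crops included, and the job is handed in when it is done.

Besides the shell and the picture viewer there is one more tool, called after "Request:" as name(argument=value, ...) on one line, values as JSON. servo_tool: Moves the arm, as the interface text tells. Its arguments: {"type":"object","properties":{"targets":{"type":"array"},"gripper":{"type":"number"}},"required":["targets"]}

```bash
ls; mkdir -p pics; python3 - <<'E'
from rig import bot, viewer, ticket
import cv2,numpy as np
s=bot.read_state()
print({k:np.round(v,3).tolist() for k,v in s.items()}, bot.grip_point_offset)
for n in("scene","top"):
    c=viewer.capture(n); cv2.imwrite(f"pics/{n}0.png",c["color"][:,:,::-1])
    np.savez(f"{n}0.npz",**c)
    print(n,c["camera_matrix"].tolist(),np.round(c["R"],4).tolist(),np.round(c["t"],4).tolist())
E
```

```text
pics
{'time_s': 0.0, 'joint_positions': [61.795, 30.278, 82.157, -0.0, 67.69, -10.228], 'qvel': [-0.143, -0.043, -0.045, -0.007, 0.104, -0.061], 'tau': [0.002, -44.006, -17.66, 0.064, 0.058, -0.0], 'position': [0.193, 0.594, 0.222], 'tcp_rot': [[-0.951, 0.309, -0.001], [0.309, 0.951, -0.002], [0.0, -0.002, -1.0]], 'force': [-0.435, -0.831, -0.128], 'moment': [0.011, -0.037, 0.017], 'grasp_force': 0.0, 'opening': 0.998} 0.0187
scene [[441.08833381367384, 0.0, 327.99387582125206], [0.0, 441.08833381367384, 241.09026757877436], [0.0, 0.0, 1.0]] [[-0.8652, -0.5012, -0.0132], [-0.3621, 0.6429, -0.675], [0.3468, -0.5792, -0.7377]] [0.4465, 0.3111, 0.8238]
top [[514.58114807093, 0.0, 318.2586146185338], [0.0, 514.58114807093, 234.62215987891068], [0.0, 0.0, 1.0]] [[-0.0246, -0.9997, -0.0011], [-0.9813, 0.0244, -0.1908], [0.1907, -0.0036, -0.9816]] [-0.0202, 0.5478, 1.0894]
```

View pics/scene0.png

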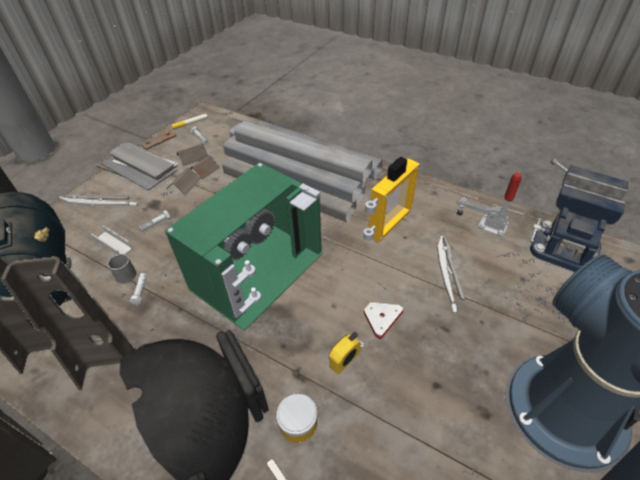

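View pics/top0.png

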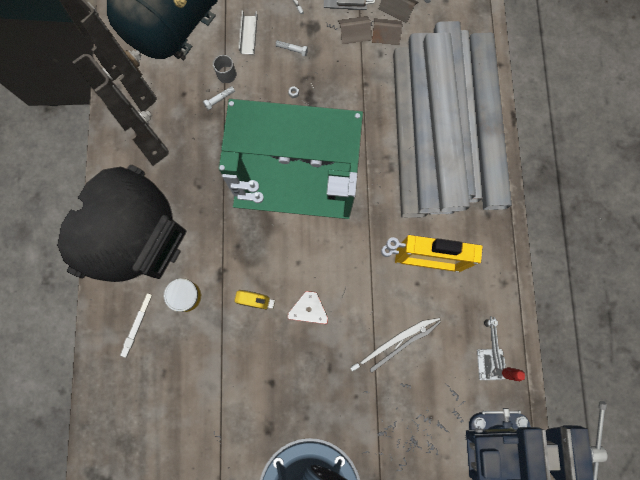

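The views show the housing (top view about 220–362, 100–217) with its two hinge arms at about (245,190) on the left. The door stands at (440,255) with its black block at (447,247) and knuckles at (393,246). The bystanders are at (182,295), (254,299) and (308,308). Next I'll zoom in on the hinge and door regions.

```bash
python3 - <<'E'
import cv2,numpy as np
T=cv2.imread("pics/top0.png");S=cv2.imread("pics/scene0.png")
def crop(I,x,y,w,h,k): return cv2.resize(I[y:y+h,x:x+w],None,fx=k,fy=k,interpolation=cv2.INTER_CUBIC)
a=crop(T,215,165,80,60,5);b=crop(T,375,220,115,60,400/115)
b=cv2.resize(b,(400,300)) if 0 else cv2.copyMakeBorder(b,0,300-b.shape[0],0,0,cv2.BORDER_CONSTANT)
c=crop(S,215,250,80,60,5);d=crop(S,350,150,100,100,3);d=cv2.copyMakeBorder(d,0,0,0,100,cv2.BORDER_CONSTANT)
cv2.imwrite("pics/crop1.png",np.vstack([np.hstack([a,b[:, :400]]),np.hstack([c,d])]))
E
```

```text
(no output)
```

View pics/crop1.png

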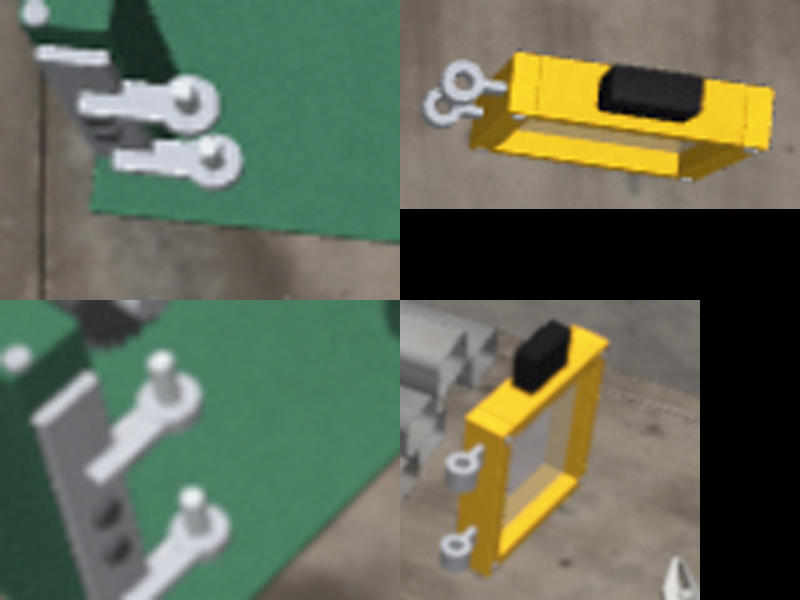

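The crop shows both pins (top view upper tip about (251.8,183.4), lower (257.6,194.8); scene upper (247.4,261.6), lower (253.2,289)). The door's upper knuckle ring is at about (393.1,243) and the lower at (387.1,250.2). The door's top face is clearly bounded.

```bash
cat > h.py <<'E'
import cv2,numpy as np
cam={n:dict(np.load(f"{n}0.npz")) for n in("scene","top")}
def ray(n,p):
    c=cam[n];d=c["R"].T@np.linalg.inv(c["camera_matrix"])@np.array([*p,1.]);return -c["R"].T@c["t"],d
def onz(n,p,z):
    o,d=ray(n,p);return o+d*(z-o[2])/d[2]
def proj(n,X):
    c=cam[n];q=c["camera_matrix"]@(c["R"]@np.array(X)+c["t"]);return q[:2]/q[2]
E
python3 - <<'E'
from h import *
np.set_printoptions(precision=4,suppress=True)
print("cams",*[ray(n,(0,0))[0] for n in cam])
for nm,n,p,z in [("utip","top",(251.8,183.4),.159),("utipS","scene",(247.4,261.6),.159),("ltip","top",(257.6,194.8),.069),("ltipS","scene",(253.2,289),.069),("udisc","top",(252.4,186),.135),("ldisc","top",(258,197),.045),
 ("ukn","top",(393.1,243),.17),("lkn","top",(387.1,250.2),.05),("uknS","scene",(371.0,203.7),.17),("lknS","scene",(368.8,231.7),.05),
 ("roofbolt L","top",(231,103),.2),("roofbolt R","top",(358,115),.2),("roofbolt FL","top",(222,168),.2),
 ("base FL","top",(234,207.2),.006),("base F","top",(295,213.6),.006)]:
    print(nm,onz(n,p,z))
k=115/400
cs=[(375+(x-400)*k,220+y*k) for x,y in[(516,52),(775,88),(770,150),(506,113)]]
P=np.array([onz("top",c,.16)for c in cs]);print(P,[np.linalg.norm(P[i]-P[i-1]) for i in range(4)],P.mean(0))
print("yaw edges",np.degrees(np.arctan2(*(P[0]-P[1])[1::-1])),np.degrees(np.arctan2(*(P[3]-P[2])[1::-1])))
I=cam["top"]["color"][225:275,375:490].astype(int)
m=(I.max(2)<60).astype(np.uint8);cn=max(cv2.findContours(m,0,2)[0],key=cv2.contourArea)
print("block bbox",cv2.boundingRect(cn),cv2.minAreaRect(cn))
# housing roof: green contour
H=cv2.cvtColor(cam["top"]["color"],cv2.COLOR_RGB2HSV);g=cv2.inRange(H,(60,80,40),(95,255,255))
cn=max(cv2.findContours(g,0,2)[0],key=cv2.contourArea);ap=cv2.approxPolyDP(cv2.convexHull(cn),3,True)[:,0];print(ap)
for p in ap: print(p,onz("top",p,.2),onz("top",p,.006))
E
```

```text
cams [0.2133 0.5009 0.8236] [ 0.3293 -0.0296  1.1738]
utip [0.6367 0.1002 0.159 ]
utipS [0.6363 0.1042 0.159 ]
ltip [0.6373 0.0988 0.069 ]
ltipS [0.637 0.105 0.069]
udisc [0.6383 0.102  0.135 ]
ldisc [0.6388 0.1007 0.045 ]
ukn [ 0.5037 -0.1811  0.17  ]
lkn [ 0.5087 -0.1851  0.05  ]
uknS [ 0.4943 -0.1534  0.17  ]
lknS [ 0.5063 -0.1816  0.05  ]
roofbolt L [0.7949 0.1371 0.2   ]
roofbolt R [ 0.7624 -0.1195  0.2   ]
roofbolt FL [0.6574 0.1538 0.2   ]
base FL [0.6263 0.1613 0.006 ]
base F [0.6074 0.0191 0.006 ]
[[ 0.5211 -0.214   0.16  ]
 [ 0.4963 -0.3615  0.16  ]
 [ 0.4606 -0.3556  0.16  ]
 [ 0.4857 -0.2062  0.16  ]] [np.float64(0.03627000599683903), np.float64(0.14955818198115675), np.float64(0.036250438522427555), np.float64(0.1514577331316546)] [ 0.4909 -0.2843  0.16  ]
yaw edges 80.47963299851376 80.4696591179008
block bbox (57, 14, 30, 16) ((71.43999481201172, 21.420000076293945), (28.708538055419922, 13.152186393737793), 8.130102157592773)
[[229  99]
 [362 112]
 [348 218]
 [233 206]
 [220 164]]
[229  99] [0.8037 0.1412 0.2   ] [0.8982 0.1753 0.006 ]
[362 112] [ 0.7687 -0.1278  0.2   ] [ 0.8562 -0.1473  0.006 ]
[348 218] [ 0.5499 -0.0917  0.2   ] [ 0.5938 -0.104   0.006 ]
[233 206] [0.5794 0.1316 0.2   ] [0.6293 0.1637 0.006 ]
[220 164] [0.6658 0.1579 0.2   ] [0.7328 0.1953 0.006 ]
```

Request:
servo_tool(gripper=-1, targets=[{"offset": [0, 0, -0.04], "dr": [0, 0, 0]}, {"offset": [-0.03, -0.02, -0.08], "dr": [0, 0, 0]}, {"offset": [-0.335, -0.2, -0.13], "dr": [0, 0, -4]}, {"offset": [-0.335, -0.2, -0.13], "dr": [0, 0, -8.5]}, {"offset": [-0.335, -0.2, -0.13], "dr": [0, 0, -8.5]}, {"offset": [-0.335, -0.2, -0.13], "dr": [0, 0, -8.5]}, {"offset": [-0.335, -0.2, -0.13], "dr": [0, 0, -8.5]}, {"offset": [-0.335, -0.2, -0.13], "dr": [0, 0, -8.5]}, {"offset": [-0.335, -0.2, -0.13], "dr": [0, 0, -8.5]}, {"offset": [-0.335, -0.2, -0.13], "dr": [0, 0, -8.5]}, {"offset": [-0.335, -0.2, -0.13], "dr": [0, 0, -8.5]}, {"offset": [-0.335, -0.2, -0.13], "dr": [0, 0, -8.5]}])

```text
time_s: 1.1
position: [0.4546, 0.2965, 0.3533]
tcp_rot: [[-0.985, 0.171, 0.004], [0.171, 0.985, -0.002], [-0.005, -0.001, -1.0]]
force: [0.2, 1.0, -0.0]
opening: 0.995
grasp_force: 0.0
```

```bash
cat >> h.py <<'E'
def tool(dst,yaw_y=None):
    "offset in tool axes from the measured TCP to dst, dr z to bring tool y to world angle yaw_y"
    from rig import bot
    s=bot.read_state();R=np.array(s["tcp_rot"]);o=R.T@(np.array(dst)-s["position"])
    a=np.degrees(np.arctan2(R[1,1],R[0,1]));print("at",np.round(s["position"],4),"yaw y",round(a,2),"F",np.round(s["force"],1),"tilt",np.round(R[:,2],4))
    print("offset",np.round(o,4),"drz",None if yaw_y is None else round(-(yaw_y-a),2),"t",s["time_s"])
E
python3 - <<'E'
from h import *
tool((.491,-.2843,.30),80.5)
np.set_printoptions(precision=4,suppress=True)
xh,yh=np.array([.9914,-.1305]),np.array([.1305,.9914]);p0=np.array([.6368,.102])
H=cv2.cvtColor(cam["top"]["color"],cv2.COLOR_RGB2HSV)
w=cv2.inRange(H,(0,0,150),(180,60,255))[165:210,315:370];cn=max(cv2.findContours(w,0,2)[0],key=cv2.contourArea)
b=cv2.boxPoints(cv2.minAreaRect(cn))+[315,165]
for p in b: q=onz("top",p,.191)[:2]-p0; print("keeper",q@xh,q@yh)
for nm,p,z in[("tape",(254,299),.066),("tin",(182,295),.049),("magnet",(308,308),.019),("rooffront",(290,157),.2)]:
    X=onz("top",p,z);print(nm,X,(X[:2]-p0)@xh,(X[:2]-p0)@yh)
E
```

```text
at [0.4546 0.2965 0.3533] yaw y 80.14 F [ 0.2  1.  -0. ] tilt [ 0.0044 -0.0019 -1.    ]
offset [-0.135  -0.5659  0.0546] drz -0.36 t 1.1
keeper -0.01523268692141529 -0.15713981227880683
keeper 0.03426802562308642 -0.155217698832508
keeper 0.03633121190196287 -0.21190267414746458
keeper -0.013149321117433633 -0.21330304093013402
tape [0.4075 0.1073 0.066 ] -0.22799788993065784 -0.02463244411446054
tin [0.4213 0.2662 0.049 ] -0.23510975017327326 0.1346657966281248
magnet [ 0.388  -0.0069  0.019 ] -0.23247925280182674 -0.14048448054722695
rooffront [0.6769 0.0191 0.2   ] 0.050553618902951514 -0.07700654497251662
```

Request:
servo_tool(targets=[{"offset": [-0.13, -0.564, 0.0], "dr": [0, 0, 0]}, {"offset": [-0.13, -0.564, 0.0], "dr": [0, 0, 0]}, {"offset": [-0.13, -0.564, 0.0], "dr": [0, 0, 0]}, {"offset": [-0.13, -0.564, 0.0], "dr": [0, 0, 0]}, {"offset": [-0.13, -0.564, 0.0], "dr": [0, 0, 0]}, {"offset": [-0.13, -0.564, 0.0], "dr": [0, 0, 0]}, {"offset": [-0.13, -0.564, 0.0], "dr": [0, 0, 0]}, {"offset": [-0.13, -0.564, 0.0], "dr": [0, 0, 0]}, {"offset": [-0.13, -0.564, 0.0], "dr": [0, 0, 0]}, {"offset": [-0.13, -0.564, 0.0], "dr": [0, 0, 0]}, {"offset": [-0.13, -0.564, 0.0], "dr": [0, 0, 0]}, {"offset": [-0.13, -0.564, 0.0], "dr": [0, 0, 0]}, {"offset": [-0.13, -0.564, 0.0], "dr": [0, 0, 0]}, {"offset": [-0.13, -0.564, 0.0], "dr": [0, 0, 0]}, {"offset": [-0.13, -0.564, 0.05], "dr": [0, 0, 0]}, {"offset": [-0.13, -0.564, 0.08], "dr": [0, 0, 0]}, {"offset": [-0.13, -0.564, 0.1], "dr": [0, 0, 0]}, {"offset": [-0.13, -0.564, 0.1], "dr": [0, 0, 0]}, {"offset": [-0.13, -0.564, 0.1], "dr": [0, 0, 0]}, {"offset": [-0.13, -0.564, 0.1], "dr": [0, 0, 0]}])

```text
time_s: 2.77
position: [0.4862, -0.2772, 0.2539]
tcp_rot: [[-0.986, 0.164, 0.002], [0.164, 0.986, -0.002], [-0.002, -0.001, -1.0]]
force: [0.1, 0.2, 0.7]
opening: 0.998
grasp_force: 0.0
```

```bash
python3 - <<'E'
from h import *
tool((.491,-.2843,.165),80.5)
E
```

```text
at [ 0.4862 -0.2772  0.2539] yaw y 80.56 F [0.1 0.2 0.7] tilt [ 0.002  -0.0016 -1.    ]
offset [-0.0057 -0.0062  0.089 ] drz 0.06 t 2.7667
```

Request:
servo_tool(targets=[{"offset": [-0.0057, -0.0062, 0.03], "dr": [0, 0, 0]}, {"offset": [-0.0057, -0.0062, 0.055], "dr": [0, 0, 0]}, {"offset": [-0.0057, -0.0062, 0.075], "dr": [0, 0, 0]}, {"offset": [-0.0057, -0.0062, 0.085], "dr": [0, 0, 0]}, {"offset": [-0.0057, -0.0062, 0.088], "dr": [0, 0, 0]}, {"offset": [-0.0057, -0.0062, 0.088], "dr": [0, 0, 0]}, {"offset": [-0.0057, -0.0062, 0.088], "dr": [0, 0, 0]}])

```text
time_s: 3.35
position: [0.4909, -0.2847, 0.1663]
tcp_rot: [[-0.986, 0.164, 0.003], [0.164, 0.986, -0.002], [-0.003, -0.002, -1.0]]
force: [0.3, 0.6, -0.1]
opening: 0.996
grasp_force: 0.0
```

Request:
servo_tool(gripper=1, targets=[{"offset": [0, 0, 0], "dr": [0, 0, 0]}, {"offset": [0, 0, 0], "dr": [0, 0, 0]}, {"offset": [0, 0, 0], "dr": [0, 0, 0]}, {"offset": [0, 0, 0], "dr": [0, 0, 0]}, {"offset": [0, 0, 0], "dr": [0, 0, 0]}, {"offset": [0, 0, 0], "dr": [0, 0, 0]}, {"offset": [0, 0, 0], "dr": [0, 0, 0]}, {"offset": [0, 0, 0], "dr": [0, 0, 0]}])

```text
time_s: 4.02
position: [0.4897, -0.2831, 0.1646]
tcp_rot: [[-0.986, 0.165, -0.0], [0.165, 0.986, 0.002], [0.0, 0.002, -1.0]]
force: [-0.4, 3.1, 3.1]
opening: 0.592
grasp_force: 30.0
```

Request:
servo_tool(targets=[{"offset": [0, 0, -0.003], "dr": [0, 0, 0]}, {"offset": [0, 0, -0.01], "dr": [0, 0, 0]}, {"offset": [0, 0, -0.025], "dr": [0, 0, 0]}, {"offset": [0, 0, -0.045], "dr": [0, 0, 0]}, {"offset": [0, 0, -0.065], "dr": [0, 0, 0]}, {"offset": [0, 0, -0.085], "dr": [0, 0, 0]}, {"offset": [0, 0, -0.1], "dr": [0, 0, 0]}, {"offset": [0, 0, -0.11], "dr": [0, 0, 0]}, {"offset": [0, 0, -0.11], "dr": [0, 0, 0]}, {"offset": [0, 0, -0.11], "dr": [0, 0, 0]}])

```text
time_s: 4.85
position: [0.4895, -0.284, 0.2744]
tcp_rot: [[-0.986, 0.165, -0.0], [0.165, 0.986, -0.0], [0.0, -0.0, -1.0]]
force: [-0.3, 1.4, -5.0]
opening: 0.593
grasp_force: 30.0
```

```bash
python3 - <<'E'
from h import *
from rig import bot
xh,yh=np.array([.9914,-.1305]),np.array([.1305,.9914]);p0=np.array([.6368,.102])
f=np.radians(80);k=p0-.06*yh-.02*xh
b=k+.1*(-np.sin(f)*xh-np.cos(f)*yh);print(b)
tool((*b,.2746),2.5);print(bot.read_state()["moment"],bot.read_state()["joint_positions"])
E
```

```text
[0.50924205 0.04076226]
at [ 0.4895 -0.284   0.2744] yaw y 80.51 F [-0.3  1.4 -5. ] tilt [-2.e-04 -3.e-04 -1.e+00]
offset [ 3.400e-02  3.236e-01 -3.000e-04] drz 78.01 t 4.85
[0.03102698 0.04673471 0.00511643] [-4.14248317e+01  2.23530250e+01  8.71196586e+01 -1.80721871e-02
  7.05248051e+01 -1.21932156e+02]
```

Request:
servo_tool(targets=[{"offset": [0.005, 0.005, 0], "dr": [0, 0, 1]}, {"offset": [0.014, 0.015, 0], "dr": [0, 0, 4]}, {"offset": [0.024, 0.033, 0], "dr": [0, 0, 8]}, {"offset": [0.034, 0.052, 0], "dr": [0, 0, 13]}, {"offset": [0.043, 0.071, 0], "dr": [0, 0, 18]}, {"offset": [0.05, 0.09, 0], "dr": [0, 0, 23]}, {"offset": [0.056, 0.11, 0], "dr": [0, 0, 28]}, {"offset": [0.061, 0.13, 0], "dr": [0, 0, 33]}, {"offset": [0.065, 0.15, 0], "dr": [0, 0, 38]}, {"offset": [0.067, 0.17, 0], "dr": [0, 0, 43]}, {"offset": [0.067, 0.19, 0], "dr": [0, 0, 48]}, {"offset": [0.066, 0.21, 0], "dr": [0, 0, 53]}, {"offset": [0.064, 0.23, 0], "dr": [0, 0, 58]}, {"offset": [0.06, 0.25, 0], "dr": [0, 0, 63]}, {"offset": [0.055, 0.27, 0], "dr": [0, 0, 68]}, {"offset": [0.049, 0.287, 0], "dr": [0, 0, 72]}, {"offset": [0.043, 0.303, 0], "dr": [0, 0, 75]}, {"offset": [0.038, 0.315, 0], "dr": [0, 0, 77]}, {"offset": [0.034, 0.323, 0], "dr": [0, 0, 78]}, {"offset": [0.034, 0.323, 0], "dr": [0, 0, 78]}])

```text
time_s: 6.52
position: [0.509, 0.0419, 0.2732]
tcp_rot: [[-0.045, 0.999, -0.002], [0.999, 0.045, 0.001], [0.001, -0.002, -1.0]]
force: [0.0, -0.0, -4.9]
opening: 0.598
grasp_force: 30.0
```

Request:
servo_tool(targets=[{"offset": [0, 0, 0.005], "dr": [0, 0, 0]}, {"offset": [0, 0, 0.015], "dr": [0, 0, 0]}, {"offset": [0, 0, 0.028], "dr": [0, 0, 0]}, {"offset": [0, 0, 0.04], "dr": [0, 0, 0]}, {"offset": [0, 0, 0.05], "dr": [0, 0, 0]}, {"offset": [0, 0, 0.053], "dr": [0, 0, 0]}, {"offset": [0, 0, 0.053], "dr": [0, 0, 0]}, {"offset": [0, 0, 0.053], "dr": [0, 0, 0]}])

```text
time_s: 7.18
position: [0.509, 0.0398, 0.2212]
tcp_rot: [[-0.043, 0.999, -0.001], [0.999, 0.043, 0.0], [0.0, -0.001, -1.0]]
force: [0.8, -0.0, -3.8]
opening: 0.592
grasp_force: 30.0
```

```bash
python3 - <<'E'
from h import *
from rig import bot,viewer
s=bot.read_state();tool((.509,.041,.2216),2.5);print(s["joint_positions"],s["moment"])
ims=[]
for n,x,y in(("top",235,165),("scene",235,225)):
    c=viewer.capture(n);cv2.imwrite(f"pics/{n}1.png",c["color"][:,:,::-1])
    ims.append(cv2.resize(c["color"][y:y+120,x:x+80,::-1],None,fx=5,fy=5,interpolation=cv2.INTER_CUBIC))
cv2.imwrite("pics/c2.png",np.hstack(ims))
E
```

```text
at [0.509  0.0398 0.2212] yaw y 2.48 F [ 0.8 -0.  -3.8] tilt [-9.e-04  0.e+00 -1.e+00]
offset [ 0.0012  0.     -0.0004] drz -0.02 t 7.1833
[-8.07836887e+00  2.15698726e+01  9.83673055e+01 -8.29894280e-03
  6.01143399e+01 -1.05581983e+01] [-0.05506677 -0.01395194  0.02824725]
```

View pics/c2.png

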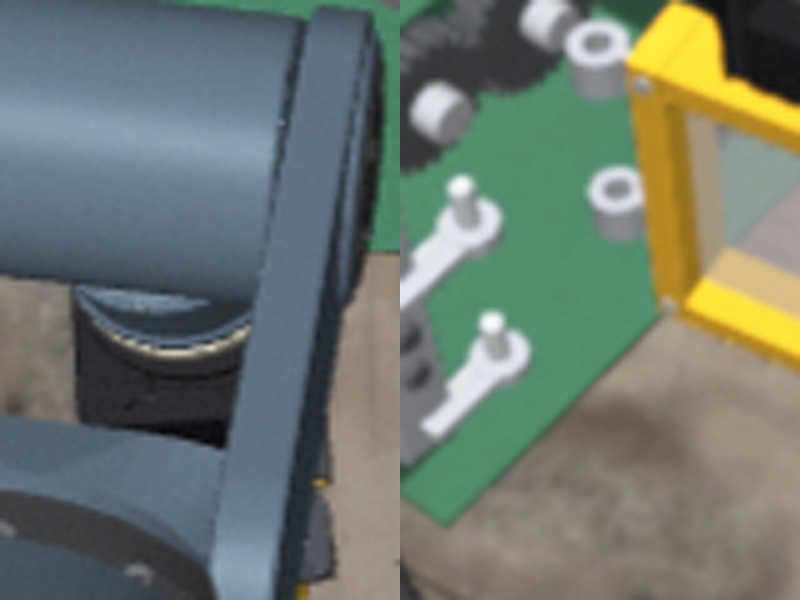

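The scene view shows the knuckle rings at about (274.6,233.4) and (278.4,262.6), and the pin tips at about (247.2,262.2) and (253.3,289.1). The top view is blocked by the arm. I'll compare both in the scene view, so calibration bias cancels.

```bash
python3 - <<'E'
from h import *
from rig import bot
s=bot.read_state();R=np.array(s["tcp_rot"]);p=np.array(s["position"]);u=p[2]-.1646
k=p[:2]+.1*R[:2,1];print("kin knuckle",k)
ku=onz("scene",(274.6,233.4),u+.14)[:2];kl=onz("scene",(278.4,262.6),u+.05)[:2];print("cam",ku,kl)
pu=onz("scene",(247.2,262.2),.159)[:2];pl=onz("scene",(253.3,289.1),.069)[:2];print("pins",pu,pl)
d=((pu-ku)+(pl-kl))/2;print("delta",pu-ku,pl-kl,"pin in kin frame",k+d)
xh,yh=np.array([.9914,-.1305]),np.array([.1305,.9914]);print("delta xh,yh",d@xh,d@yh)
E
```

```text
kin knuckle [0.60970383 0.04432502]
cam [0.60907489 0.04298929] [0.61033815 0.04328367]
pins [0.63575694 0.10557578] [0.63669209 0.10508902]
delta [0.02668205 0.06258649] [0.02635394 0.06180536] pin in kin frame [0.63622182 0.10652094]
delta xh,yh 0.018173371645386304 0.0651216383302486
```

Request:
servo_tool(targets=[{"offset": [0.003, 0.0015, 0], "dr": [0, 0, 0]}, {"offset": [0.01, 0.005, 0], "dr": [0, 0, 0]}, {"offset": [0.019, 0.009, 0], "dr": [0, 0, 0]}, {"offset": [0.028, 0.0135, 0], "dr": [0, 0, 0]}, {"offset": [0.037, 0.018, 0], "dr": [0, 0, 0]}, {"offset": [0.046, 0.022, 0], "dr": [0, 0, 0]}, {"offset": [0.053, 0.0255, 0], "dr": [0, 0, 0]}, {"offset": [0.058, 0.028, 0], "dr": [0, 0, 0]}, {"offset": [0.061, 0.0292, 0], "dr": [0, 0, 0]}, {"offset": [0.061, 0.0292, 0.003], "dr": [0, 0, 0]}, {"offset": [0.061, 0.0292, 0.008], "dr": [0, 0, 0]}, {"offset": [0.061, 0.0292, 0.012], "dr": [0, 0, 0]}, {"offset": [0.061, 0.0292, 0.012], "dr": [0, 0, 0]}, {"offset": [0.061, 0.0292, 0.012], "dr": [0, 0, 0]}])

```text
time_s: 8.45
position: [0.5353, 0.1021, 0.2089]
tcp_rot: [[-0.043, 0.999, -0.002], [0.999, 0.043, -0.0], [-0.0, -0.002, -1.0]]
force: [0.6, 0.2, -4.3]
opening: 0.595
grasp_force: 30.0
```

```bash
python3 - <<'E'
from h import *
from rig import bot,viewer
s=bot.read_state();R=np.array(s["tcp_rot"]);p=np.array(s["position"]);print("kn",p[:2]+.1*R[:2,1],"u",p[2]-.1646,s["force"],s["moment"],R[:,2])
c=viewer.capture("scene");cv2.imwrite("pics/s3.png",c["color"][:,:,::-1])
cv2.imwrite("pics/c3.png",cv2.resize(c["color"][235:305,225:295,::-1],None,fx=8,fy=8,interpolation=cv2.INTER_CUBIC))
E
```

```text
kn [0.63523732 0.10640142] u 0.04434771073243207 [ 0.59593664  0.21365165 -4.26591644] [-0.08996286  0.07158298  0.03190548] [-1.58978158e-03 -9.01127535e-05 -9.99998732e-01]
```

View pics/c3.png

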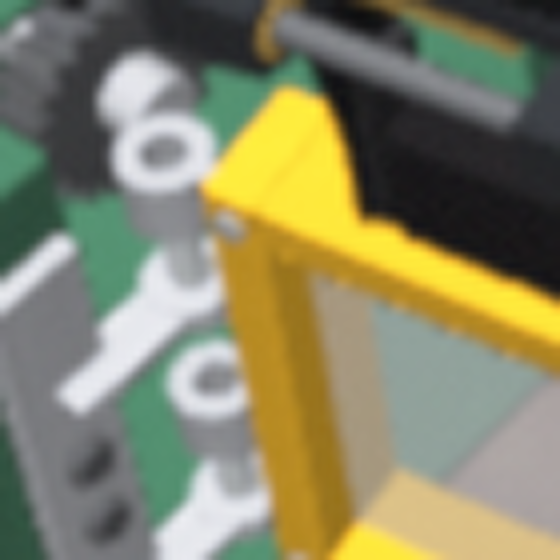

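The view shows the upper knuckle ring at about (245.4,254.0) and the lower at (251.5,282.5), with both pins right below.

```bash
python3 - <<'E'
from h import *
u=.0443
print("cam kn",onz("scene",(245.4,254),u+.14)[:2],onz("scene",(251.5,282.6),u+.05)[:2])
for X in((.6362,.1053),):
  for z in(.135,.159,u+.12,u+.14,.045,.069,u+.03,u+.05): print(z,(proj("scene",(*X,z))-[225,235])*8)
E
```

```text
cam kn [0.63514655 0.10588983] [0.63571168 0.10679069]
0.135 [191.06856348 277.48345838]
0.159 [176.83522004 216.16291214]
0.1643 [173.61322274 202.28180016]
0.18430000000000002 [161.18695716 148.74656469]
0.045 [239.71947742 487.08288446]
0.069 [227.42330879 434.10813681]
0.0743 [224.64469662 422.13723088]
0.0943 [213.94521169 376.04136709]
```

Request:
servo_tool(targets=[{"offset": [-0.0008, 0.0008, 0], "dr": [0, 0, 0]}, {"offset": [-0.0008, 0.0008, 0.001], "dr": [0, 0, 0]}, {"offset": [-0.0008, 0.0008, 0.002], "dr": [0, 0, 0]}, {"offset": [-0.0008, 0.0008, 0.003], "dr": [0, 0, 0]}, {"offset": [-0.0008, 0.0008, 0.004], "dr": [0, 0, 0]}, {"offset": [-0.0008, 0.0008, 0.005], "dr": [0, 0, 0]}, {"offset": [-0.0008, 0.0008, 0.0055], "dr": [0, 0, 0]}, {"offset": [-0.0008, 0.0008, 0.006], "dr": [0, 0, 0]}, {"offset": [-0.0008, 0.0008, 0.0065], "dr": [0, 0, 0]}, {"offset": [-0.0008, 0.0008, 0.0065], "dr": [0, 0, 0]}])

```text
time_s: 9.33
position: [0.5367, 0.1017, 0.203]
tcp_rot: [[-0.044, 0.999, -0.0], [0.999, 0.044, 0.0], [0.0, -0.0, -1.0]]
force: [-0.4, -0.8, -4.2]
opening: 0.598
grasp_force: 30.0
```

```bash
cat > st.py <<'E'
from h import *
from rig import bot
np.set_printoptions(precision=4,suppress=True)
s=bot.read_state();R=np.array(s["tcp_rot"]);p=np.array(s["position"]);print("kn",p[:2]+.1*R[:2,1],"u %.4f"%(p[2]-.1646),"F",np.array(s["force"]),"M",np.array(s["moment"]),"tz",R[:,2],"yaw",np.degrees(np.arctan2(R[1,1],R[0,1])),s["time_s"])
E
python3 st.py
```

```text
kn [0.6366 0.1061] u 0.0384 F [-0.4199 -0.7821 -4.2252] M [-0.0661  0.1367 -0.0042] tz [-0.0002  0.     -1.    ] yaw 2.5230139122266344 9.3333
```

Request:
servo_tool(targets=[{"offset": [0, 0, 0.0005], "dr": [0, 0, 0]}, {"offset": [0, 0, 0.001], "dr": [0, 0, 0]}, {"offset": [0, 0, 0.0015], "dr": [0, 0, 0]}, {"offset": [0, 0, 0.002], "dr": [0, 0, 0]}, {"offset": [0, 0, 0.002], "dr": [0, 0, 0]}])

```text
time_s: 9.75
position: [0.5367, 0.1017, 0.201]
tcp_rot: [[-0.044, 0.999, 0.0], [0.999, 0.044, -0.0], [-0.0, 0.0, -1.0]]
force: [-0.2, 0.5, -4.9]
opening: 0.6
grasp_force: 30.0
```

```bash
python3 st.py
```

```text
kn [0.6366 0.1061] u 0.0364 F [-0.1958  0.4563 -4.8568] M [-0.0897  0.0441 -0.0186] tz [ 0. -0. -1.] yaw 2.518580331295213 9.75
```

Request:
servo_tool(targets=[{"offset": [0, 0, 0.0005], "dr": [0, 0, 0]}, {"offset": [0, 0, 0.001], "dr": [0, 0, 0]}, {"offset": [0, 0, 0.0015], "dr": [0, 0, 0]}, {"offset": [0, 0, 0.002], "dr": [0, 0, 0]}, {"offset": [0, 0, 0.0025], "dr": [0, 0, 0]}, {"offset": [0, 0, 0.0025], "dr": [0, 0, 0]}])

```text
time_s: 10.25
position: [0.537, 0.1016, 0.1985]
tcp_rot: [[-0.044, 0.999, 0.001], [0.999, 0.044, -0.0], [-0.0, 0.001, -1.0]]
force: [0.7, 0.2, -5.4]
opening: 0.592
grasp_force: 30.0
```

```bash
python3 st.py
```

```text
kn [0.6369 0.106 ] u 0.0339 F [ 0.7314  0.2465 -5.423 ] M [-0.1747 -0.1078 -0.0704] tz [ 0.0005 -0.0002 -1.    ] yaw 2.5175783726162257 10.25
```

Request:
servo_tool(targets=[{"offset": [0, 0, 0.001], "dr": [0, 0, 0]}, {"offset": [0, 0, 0.002], "dr": [0, 0, 0]}, {"offset": [0, 0, 0.003], "dr": [0, 0, 0]}, {"offset": [0, 0, 0.004], "dr": [0, 0, 0]}, {"offset": [0, 0, 0.005], "dr": [0, 0, 0]}, {"offset": [0, 0, 0.006], "dr": [0, 0, 0]}, {"offset": [0, 0, 0.006], "dr": [0, 0, 0]}])

```text
time_s: 10.83
position: [0.537, 0.1016, 0.1924]
tcp_rot: [[-0.044, 0.999, 0.0], [0.999, 0.044, -0.0], [-0.0, 0.0, -1.0]]
force: [1.6, -1.9, -4.7]
opening: 0.599
grasp_force: 30.0
```

```bash
python3 st.py
```

```text
kn [0.6369 0.106 ] u 0.0278 F [ 1.5849 -1.9356 -4.6633] M [-0.4093 -0.2207 -0.1397] tz [ 0.0005 -0.0002 -1.    ] yaw 2.5164452182359383 10.8333
```

Request:
servo_tool(targets=[{"offset": [-0.0006, 0.0004, 0], "dr": [0, 0, 0]}, {"offset": [-0.0006, 0.0004, 0.001], "dr": [0, 0, 0]}, {"offset": [-0.0006, 0.0004, 0.002], "dr": [0, 0, 0]}, {"offset": [-0.0006, 0.0004, 0.003], "dr": [0, 0, 0]}, {"offset": [-0.0006, 0.0004, 0.004], "dr": [0, 0, 0]}, {"offset": [-0.0006, 0.0004, 0.005], "dr": [0, 0, 0]}, {"offset": [-0.0006, 0.0004, 0.006], "dr": [0, 0, 0]}, {"offset": [-0.0006, 0.0004, 0.006], "dr": [0, 0, 0]}])

```text
time_s: 11.5
position: [0.5369, 0.1012, 0.1862]
tcp_rot: [[-0.044, 0.999, -0.001], [0.999, 0.044, 0.0], [0.0, -0.001, -1.0]]
force: [0.6, -1.4, -4.5]
opening: 0.595
grasp_force: 30.0
```

```bash
python3 st.py
```

```text
kn [0.6368 0.1056] u 0.0216 F [ 0.587  -1.4106 -4.465 ] M [-0.1177 -0.0038 -0.0776] tz [-0.0007  0.0001 -1.    ] yaw 2.5249580884090315 11.5
```

Nearly home. I'll make the last 6.6 mm gently.

Request:
servo_tool(targets=[{"offset": [-0.0002, 0, 0.001], "dr": [0, 0, 0]}, {"offset": [-0.0002, 0, 0.002], "dr": [0, 0, 0]}, {"offset": [-0.0002, 0, 0.003], "dr": [0, 0, 0]}, {"offset": [-0.0002, 0, 0.004], "dr": [0, 0, 0]}, {"offset": [-0.0002, 0, 0.0045], "dr": [0, 0, 0]}, {"offset": [-0.0002, 0, 0.005], "dr": [0, 0, 0]}, {"offset": [-0.0002, 0, 0.0055], "dr": [0, 0, 0]}, {"offset": [-0.0002, 0, 0.0055], "dr": [0, 0, 0]}])

```text
time_s: 12.17
position: [0.5371, 0.101, 0.181]
tcp_rot: [[-0.044, 0.999, -0.0], [0.999, 0.044, 0.0], [0.0, -0.0, -1.0]]
force: [0.5, 0.5, -4.4]
opening: 0.595
grasp_force: 30.0
```

```bash
python3 st.py
```

```text
kn [0.637  0.1054] u 0.0164 F [ 0.4677  0.4508 -4.3836] M [-0.1134  0.0342  0.0053] tz [-0.0002  0.     -1.    ] yaw 2.5220975046077054 12.1667
```

Request:
servo_tool(targets=[{"offset": [0, 0, 0.0004], "dr": [0, 0, 0]}, {"offset": [0, 0, 0.0008], "dr": [0, 0, 0]}, {"offset": [0, 0, 0.0012], "dr": [0, 0, 0]}, {"offset": [0, 0, 0.0015], "dr": [0, 0, 0]}, {"offset": [0, 0, 0.0015], "dr": [0, 0, 0]}])

```text
time_s: 12.58
position: [0.5371, 0.1009, 0.1795]
tcp_rot: [[-0.044, 0.999, -0.0], [0.999, 0.044, -0.0], [-0.0, -0.0, -1.0]]
force: [0.8, 0.3, -5.0]
opening: 0.597
grasp_force: 30.0
```

```bash
python3 st.py
```

```text
kn [0.637  0.1053] u 0.0149 F [ 0.8191  0.2865 -4.971 ] M [-0.0881  0.0121  0.03  ] tz [-0.0002 -0.     -1.    ] yaw 2.5200162575706 12.5833
```

Request:
servo_tool(targets=[{"offset": [0, 0, 0.0003], "dr": [0, 0, 0]}, {"offset": [0, 0, 0.0006], "dr": [0, 0, 0]}, {"offset": [0, 0, 0.0009], "dr": [0, 0, 0]}, {"offset": [0, 0, 0.001], "dr": [0, 0, 0]}, {"offset": [0, 0, 0.001], "dr": [0, 0, 0]}])

```text
time_s: 13.0
position: [0.5371, 0.1009, 0.1785]
tcp_rot: [[-0.044, 0.999, -0.0], [0.999, 0.044, -0.0], [-0.0, -0.0, -1.0]]
force: [0.1, 0.2, -4.4]
opening: 0.596
grasp_force: 30.0
```

```bash
python3 st.py
```

```text
kn [0.637  0.1054] u 0.0139 F [ 0.1122  0.2096 -4.3734] M [-0.0857  0.0762  0.034 ] tz [-0. -0. -1.] yaw 2.5246992597441387 13.0
```

Request:
servo_tool(targets=[{"offset": [0, 0, 0.0003], "dr": [0, 0, 0]}, {"offset": [0, 0, 0.0006], "dr": [0, 0, 0]}, {"offset": [0, 0, 0.0009], "dr": [0, 0, 0]}, {"offset": [0, 0, 0.0012], "dr": [0, 0, 0]}, {"offset": [0, 0, 0.0012], "dr": [0, 0, 0]}])

```text
time_s: 13.42
position: [0.5371, 0.1009, 0.1782]
tcp_rot: [[-0.044, 0.999, 0.0], [0.999, 0.044, -0.0], [-0.0, 0.0, -1.0]]
force: [-4.6, -0.3, 5.5]
opening: 0.595
grasp_force: 30.0
```

```bash
python3 st.py; python3 - <<'E'
from rig import viewer
import cv2
c=viewer.capture("scene");cv2.imwrite("pics/c4.png",cv2.resize(c["color"][240:340,225:325,::-1],None,fx=6,fy=6,interpolation=cv2.INTER_CUBIC))
E
```

```text
kn [0.637  0.1053] u 0.0136 F [-4.5561 -0.3134  5.4679] M [-0.1233  0.3608 -0.013 ] tz [ 0.0005 -0.0001 -1.    ] yaw 2.5234773231005425 13.4167
```

View pics/c4.png

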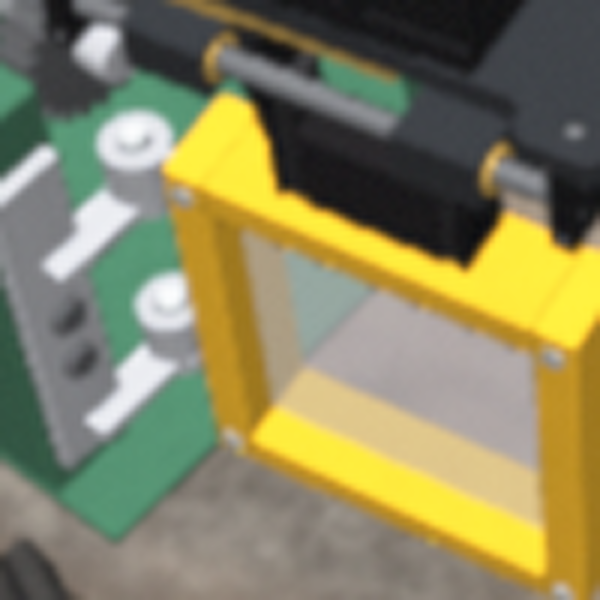

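The pins show through both knuckles and the contact force has stepped up, so the door is home. I'll work out the swing arc next.

```bash
python3 - <<'E'
import numpy as np
cx,cy=-.0012,.1
for t in list(range(3,37,3)):
    a=np.radians(t);print(t,round(cx*(1-np.cos(a))-cy*np.sin(a),4),round(cy*(1-np.cos(a))+cx*np.sin(a),4))
E
```

```text
3 -0.0052 0.0001
6 -0.0105 0.0004
9 -0.0157 0.001
12 -0.0208 0.0019
15 -0.0259 0.0031
18 -0.031 0.0045
21 -0.0359 0.0062
24 -0.0408 0.0082
27 -0.0455 0.0104
30 -0.0502 0.0128
33 -0.0547 0.0155
36 -0.059 0.0184
```

Request:
servo_tool(targets=[{"offset": [0, 0, -0.0008], "dr": [0, 0, 0]}, {"offset": [-0.0026, 0, -0.0008], "dr": [0, 0, -1.5]}, {"offset": [-0.0052, 0.0001, -0.0008], "dr": [0, 0, -3]}, {"offset": [-0.0105, 0.0004, -0.0008], "dr": [0, 0, -6]}, {"offset": [-0.0157, 0.001, -0.0008], "dr": [0, 0, -9]}, {"offset": [-0.0208, 0.0019, -0.0008], "dr": [0, 0, -12]}, {"offset": [-0.0208, 0.0019, -0.0008], "dr": [0, 0, -12]}, {"offset": [-0.0208, 0.0019, -0.0008], "dr": [0, 0, -12]}])

```text
time_s: 14.13
position: [0.5404, 0.0802, 0.1782]
tcp_rot: [[-0.249, 0.969, 0.001], [0.969, 0.249, 0.0], [-0.0, 0.001, -1.0]]
force: [-1.6, -0.2, -0.1]
opening: 0.596
grasp_force: 30.0
```

```bash
python3 st.py
```

```text
kn [0.6373 0.1051] u 0.0136 F [-1.5975 -0.2062 -0.0726] M [ 0.0436  0.0061 -0.0184] tz [ 0.001   0.0003 -1.    ] yaw 14.404248452854205 14.1333
```

Request:
servo_tool(targets=[{"offset": [-0.0026, 0, 0], "dr": [0, 0, -1.5]}, {"offset": [-0.0052, 0.0001, 0], "dr": [0, 0, -3]}, {"offset": [-0.0105, 0.0004, 0], "dr": [0, 0, -6]}, {"offset": [-0.0157, 0.001, 0], "dr": [0, 0, -9]}, {"offset": [-0.0208, 0.0019, 0], "dr": [0, 0, -12]}, {"offset": [-0.0259, 0.0031, 0], "dr": [0, 0, -15]}, {"offset": [-0.031, 0.0045, 0], "dr": [0, 0, -18]}, {"offset": [-0.0359, 0.0062, 0], "dr": [0, 0, -21]}, {"offset": [-0.0408, 0.0082, 0], "dr": [0, 0, -24]}, {"offset": [-0.0455, 0.0104, 0], "dr": [0, 0, -27]}, {"offset": [-0.0502, 0.0128, 0], "dr": [0, 0, -30]}, {"offset": [-0.0547, 0.0155, 0], "dr": [0, 0, -33]}, {"offset": [-0.059, 0.0184, 0], "dr": [0, 0, -36]}, {"offset": [-0.059, 0.0184, 0], "dr": [0, 0, -36]}])

```text
time_s: 15.3
position: [0.5734, 0.0272, 0.1783]
tcp_rot: [[-0.772, 0.636, 0.001], [0.636, 0.772, -0.0], [-0.001, 0.0, -1.0]]
force: [-1.5, -1.1, 3.0]
opening: 0.596
grasp_force: 30.0
```

```bash
python3 st.py
```

```text
kn [0.637  0.1044] u 0.0137 F [-1.4735 -1.1191  3.0479] M [0.1254 0.0607 0.0049] tz [ 0.001  -0.0004 -1.    ] yaw 50.495245759468496 15.3
```

Request:
servo_tool(targets=[{"offset": [-0.0026, 0, -0.0002], "dr": [0, 0, -1.5]}, {"offset": [-0.0052, 0.0001, -0.0002], "dr": [0, 0, -3]}, {"offset": [-0.0105, 0.0004, -0.0002], "dr": [0, 0, -6]}, {"offset": [-0.0157, 0.001, -0.0002], "dr": [0, 0, -9]}, {"offset": [-0.0208, 0.0019, -0.0002], "dr": [0, 0, -12]}, {"offset": [-0.0259, 0.0031, -0.0002], "dr": [0, 0, -15]}, {"offset": [-0.031, 0.0045, -0.0002], "dr": [0, 0, -18]}, {"offset": [-0.0359, 0.0062, -0.0002], "dr": [0, 0, -21]}, {"offset": [-0.0408, 0.0082, -0.0002], "dr": [0, 0, -24]}, {"offset": [-0.0408, 0.0082, -0.0002], "dr": [0, 0, -24]}, {"offset": [-0.0408, 0.0082, -0.0002], "dr": [0, 0, -24]}])

```text
time_s: 16.22
position: [0.6098, 0.0079, 0.1784]
tcp_rot: [[-0.963, 0.27, 0.001], [0.27, 0.963, -0.001], [-0.001, -0.0, -1.0]]
force: [0.4, -1.5, 0.8]
opening: 0.593
grasp_force: 30.0
```

```bash
python3 st.py
```

```text
kn [0.6368 0.1041] u 0.0138 F [ 0.4474 -1.4797  0.7859] M [-0.0936  0.0514 -0.0551] tz [ 0.0013 -0.0007 -1.    ] yaw 74.34317975330923 16.2167
```

Request:
servo_tool(targets=[{"offset": [-0.0017, 0, 0], "dr": [0, 0, -1]}, {"offset": [-0.0035, 0.0001, 0], "dr": [0, 0, -2]}, {"offset": [-0.0052, 0.0001, 0], "dr": [0, 0, -3]}, {"offset": [-0.007, 0.0002, 0], "dr": [0, 0, -4]}, {"offset": [-0.0087, 0.0003, 0], "dr": [0, 0, -5]}, {"offset": [-0.0105, 0.0004, 0], "dr": [0, 0, -6]}, {"offset": [-0.0122, 0.0006, 0], "dr": [0, 0, -7]}, {"offset": [-0.0122, 0.0006, 0], "dr": [0, 0, -7]}])

```text
time_s: 16.88
position: [0.6215, 0.0053, 0.1784]
tcp_rot: [[-0.989, 0.146, 0.0], [0.146, 0.989, -0.0], [-0.0, -0.0, -1.0]]
force: [-0.3, -2.8, 1.3]
opening: 0.597
grasp_force: 30.0
```

```bash
python3 st.py
```

```text
kn [0.6361 0.1042] u 0.0138 F [-0.2769 -2.8329  1.3003] M [-0.2482 -0.0066 -0.0273] tz [ 0.0001 -0.0003 -1.    ] yaw 81.58445748237231 16.8833
```

Request:
servo_tool(targets=[{"offset": [-0.0008, 0, 0], "dr": [0, 0, -0.5]}, {"offset": [-0.0017, 0, 0], "dr": [0, 0, -1]}, {"offset": [-0.0026, 0, 0], "dr": [0, 0, -1.5]}, {"offset": [-0.0026, 0, 0], "dr": [0, 0, -1.5]}, {"offset": [-0.0026, 0, 0], "dr": [0, 0, -1.5]}])

```text
time_s: 17.3
position: [0.6239, 0.0048, 0.1785]
tcp_rot: [[-0.993, 0.121, 0.0], [0.121, 0.993, -0.0], [-0.0, -0.0, -1.0]]
force: [-0.1, -4.5, 1.9]
opening: 0.594
grasp_force: 30.0
```

```bash
python3 st.py
```

```text
kn [0.636  0.1041] u 0.0139 F [-0.1237 -4.4936  1.8972] M [-0.4712 -0.0172  0.0055] tz [ 0.0002 -0.0004 -1.    ] yaw 83.02536084168099 17.3
```

Request:
servo_tool(targets=[{"offset": [-0.0005, -0.0005, 0], "dr": [0, 0, -0.3]}, {"offset": [-0.001, -0.0008, 0], "dr": [0, 0, -0.6]}, {"offset": [-0.0015, -0.0008, 0], "dr": [0, 0, -0.9]}, {"offset": [-0.002, -0.0008, 0], "dr": [0, 0, -1.2]}, {"offset": [-0.002, -0.0008, 0], "dr": [0, 0, -1.2]}])

```text
time_s: 17.72
position: [0.6244, 0.0047, 0.1783]
tcp_rot: [[-0.995, 0.103, -0.003], [0.103, 0.995, 0.002], [0.003, 0.002, -1.0]]
force: [-3.4, -0.8, 5.1]
opening: 0.597
grasp_force: 30.4
```

```bash
python3 st.py
```

```text
kn [0.6347 0.1041] u 0.0137 F [-3.3943 -0.8233  5.1061] M [ 0.0108  0.651  -1.3672] tz [-0.0028  0.0018 -1.    ] yaw 84.10936694909381 17.7167
```

Request:
servo_tool(gripper=-0.42, targets=[{"offset": [0, 0, 0], "dr": [0, 0, 0]}, {"offset": [0, 0, 0], "dr": [0, 0, 0]}, {"offset": [0, 0, 0], "dr": [0, 0, 0]}, {"offset": [0, 0, 0], "dr": [0, 0, 0]}, {"offset": [0, 0, 0], "dr": [0, 0, 0]}, {"offset": [0, 0, 0], "dr": [0, 0, 0]}])

```text
time_s: 18.22
position: [0.6259, 0.0042, 0.1782]
tcp_rot: [[-0.995, 0.1, 0.0], [0.1, 0.995, -0.0], [-0.0, -0.0, -1.0]]
force: [0.5, -0.4, -0.1]
opening: 0.708
grasp_force: 0.0
```

```bash
python3 st.py
```

```text
kn [0.6359 0.1037] u 0.0136 F [ 0.497  -0.4188 -0.0586] M [ 0.0629 -0.0659  0.0026] tz [ 0.0003 -0.0001 -1.    ] yaw 84.26865150245911 18.2167
```

Released cleanly. I'll rise straight up, move back, and look.

Request:
servo_tool(targets=[{"offset": [0, 0, -0.005], "dr": [0, 0, 0]}, {"offset": [0, 0, -0.015], "dr": [0, 0, 0]}, {"offset": [0, 0, -0.03], "dr": [0, 0, 0]}, {"offset": [0, 0, -0.05], "dr": [0, 0, 0]}, {"offset": [0, 0, -0.08], "dr": [0, 0, 0]}, {"offset": [0, 0, -0.11], "dr": [0, 0, 0]}, {"offset": [0.04, 0, -0.13], "dr": [0, 0, 0]}, {"offset": [0.08, 0, -0.14], "dr": [0, 0, 0]}, {"offset": [0.12, -0.03, -0.14], "dr": [0, 0, 0]}, {"offset": [0.14, -0.06, -0.14], "dr": [0, 0, 0]}, {"offset": [0.15, -0.1, -0.14], "dr": [0, 0, 0]}, {"offset": [0.15, -0.14, -0.14], "dr": [0, 0, 0]}, {"offset": [0.15, -0.18, -0.14], "dr": [0, 0, 0]}, {"offset": [0.15, -0.22, -0.14], "dr": [0, 0, 0]}, {"offset": [0.15, -0.25, -0.14], "dr": [0, 0, 0]}, {"offset": [0.15, -0.25, -0.14], "dr": [0, 0, 0]}])

```text
time_s: 19.55
position: [0.4514, -0.2359, 0.3197]
tcp_rot: [[-0.994, 0.106, 0.003], [0.106, 0.994, -0.005], [-0.003, -0.005, -1.0]]
force: [0.4, 0.3, -0.6]
opening: 0.711
grasp_force: 0.0
```

```bash
python3 - <<'E'
from h import *
from rig import viewer
ims=[]
for n,x,y,w,h in(("top",210,90,160,150),("scene",160,155,180,180)):
    c=viewer.capture(n);cv2.imwrite(f"pics/{n}5.png",c["color"][:,:,::-1])
    ims.append(cv2.resize(c["color"][y:y+h,x:x+w,::-1],(400,int(400*h/w)),interpolation=cv2.INTER_CUBIC)[:375])
cv2.imwrite("pics/c5.png",np.hstack(ims))
E
```

```text
(no output)
```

View pics/c5.png

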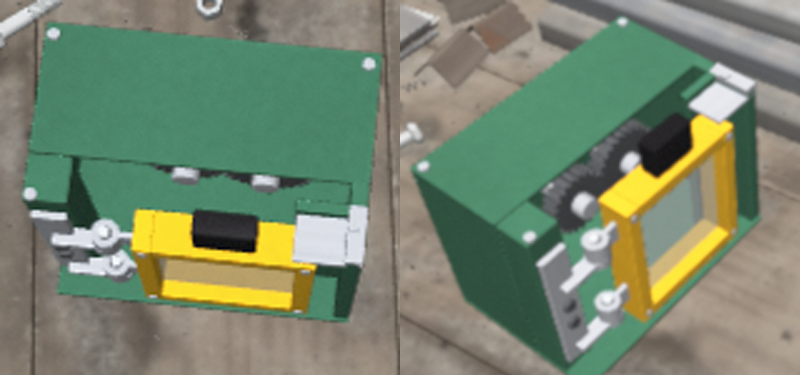

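The view shows the door shut under the keeper with its knuckles on both pins. I'll measure the shut angle once against the housing.

```bash
python3 - <<'E'
from h import *
np.set_printoptions(precision=4,suppress=True)
I=cv2.imread("pics/top5.png");H=cv2.cvtColor(I,cv2.COLOR_BGR2HSV)
y=cv2.inRange(H,(18,150,130),(35,255,255));g=cv2.inRange(H,(60,80,40),(95,255,255))
def ang(pts,z):
    P=np.array([onz("top",p,z)[:2] for p in pts]);v=cv2.fitLine(P.astype(np.float32),cv2.DIST_HUBER,0,1e-4,1e-4).ravel()
    return np.degrees(np.arctan(v[1]/v[0]))%180,P[0],P[-1]
# back edge of door top (left of the block), and right of it up to keeper
pts=[(u,165+np.argmax(y[165:230,u]>0)) for u in list(range(267,285))+list(range(315,326))]
print("door back edge",ang(pts,.175))
pts=[(u,90+np.argmax(g[90:150,u]>0)) for u in range(236,352)];print("roof back",ang(pts,.2))
pts=[(u,240-np.argmax(g[240:190:-1,u]>0)) for u in range(240,345)];print("base front",ang(pts,.006))
xh,yh=np.array([.9914,-.1305]),np.array([.1305,.9914]);p0=np.array([.6362,.1045])
for p in [(u,165+np.argmax(y[165:230,u]>0)) for u in (268,275,283,316,320,325)]: q=onz("top",p,.175)[:2]-p0;print(p,q@xh,q@yh)
from rig import bot;print(bot.read_state()["time_s"])
E
```

```text
door back edge (np.float32(82.61858), array([0.6509, 0.0673]), array([ 0.6353, -0.0497]))
roof back (np.float32(82.72657), array([0.8011, 0.127 ]), array([ 0.7714, -0.1056]))
base front (np.float32(82.80435), array([0.6264, 0.1473]), array([ 0.5964, -0.0948]))
(268, np.int64(174)) 0.019590409590726086 -0.03693097416833422
(275, np.int64(175)) 0.018994388513021213 -0.051277140531455254
(283, np.int64(175)) 0.02070530311325448 -0.06737187830455466
(316, np.int64(179)) 0.019390900665434262 -0.13465645532749826
(320, np.int64(179)) 0.020244962082834474 -0.1426899649667343
(325, np.int64(180)) 0.019223038036264958 -0.1529492409694732
19.65
```

The door is parallel to the housing within 0.2°, and its back face is at the seal plane (x ≈ 19 mm).

```bash
python3 -c "
from rig import ticket
print(ticket.hand_in())"
```

```text
the job is handed in; nothing more can be done
None
```

The guard door is back on both pins and fully home, swung shut against its seal and released; I touched nothing else on the bench, and the job was handed in at about 20 s of the 72 s limit.

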